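# Hang the sample pail of soap on the spring scale

## Robot

A 6-joint arm with a two-finger parallel gripper is mounted at the origin on the work surface. World frame = base frame: x ahead of the robot, y to its left, z up, the work surface at z = 0. Lengths are in m, angles in degrees, forces in N, time in s.
With the tool pointing down it reaches from about 0.35 to 0.875 m from the base axis. Payload 4.2 kg.
Tool frame: the origin (TCP) lies midway between the tips of the shut fingers; the grasp point (between the pads) lies 19 mm behind it; z points along the fingers, y is the line along which they close (so a half turn about z gives the same grasp; the last joint's range is limited). The gripper opens to 87 mm and grips with 3 to 60 N. Pads are 19 mm wide; open, the fingers measure 117 mm over their backs; the gripper's body (75 mm by 190 mm) begins 51 mm behind the grasp point.
Start: joints at [-50.615, 22.042, 0.453, 0, -68.411, -14.817], TCP at [0.26, -0.568, 0.223] pointing down, gripper open.
Joint ranges: [-179.83, 179.83], [-69.29, 118.12], [-61.27, 80.66], [-181.25, 117.63], [-171.15, -9.14], [-177.46, 177.46]. Speed limits (degrees/s): [159.86, 159.86, 180, 180, 180, 180].

## Interface

Orientations are given as [roll, pitch, yaw] about the fixed x, y, z axes, in that order (R = Rz(yaw) Ry(pitch) Rx(roll)).
In Python, from workcell import env gives the robot as it stands. The module is installed in compiled form; this text tells all that it offers. Calls block until the motion is done:
- env.goto(position, orientation): joint-space move of the TCP to a pose.
- env.move_straight(position, rotation=None, rate=0.15, force_limit=None): straight line of the TCP; rotation=None keeps the orientation; rate is the mean speed in m/s. With force_limit (N) it stops when the force on the tool has changed by that much, and returns True; else False.
- env.set_joints(angles): joint-space move.
- env.gripper_to(opening, grasp_force=None): opening from 0.0 (shut) to 1.0 (fully open); grasp_force is the grip in N (None keeps the last); returns when the fingers have stopped.
- env.dwell(seconds).
- env.inverse_kinematics(position, orientation): joint angles nearest the present ones, or None.
- env.read_state(): the state.
- env.grab_frame(name): name is "scene" or "top" or "wrist"; returns a dict with "image" (384x512x3 uint8, blue, green, red), "fx", "fy", "cx", "cy" (pixels), "position" and "orientation" of the camera in the world. Camera axes: x right, y up, looking along -z (the intrinsics and any distortion apply to the point x, -y, -z); pixel columns grow to the right and rows downward; lengths in m; the calibration is good to about 2 mm. A picture is of the moment at which its call begins. There is no depth.
A pose or a line that the arm cannot do raises env.Unreachable and nothing moves.
- env.close_job(): hands the job in; it is judged then, once.
Trained networks look in a picture, given as the dict that the camera call returned (one of the last four; its "shot" number tells which), for a name from the list of things; names that differ only in an ending like _2 or _b are one class to them, and where a whole thing is asked for, a point or a joint stands for the part that bears it (a point fixed in the world has none). Each returns a list of dicts, best first, with "score" (0 to 1); they miss things now and then, are a little off and sometimes report something else, mostly with a low value. They report only what shows in the picture. A call takes as long as a camera call. They do not tell look-alikes from the thing itself.
- env.search_frame(picture, thing): "xyz" ([x, y, z] in m, in world coordinates, good to about 4 mm: the middle of the surface that is visible of it).
- env.trace(picture, thing): "mask" (384x512 bool, what is visible of it).
The state is a dict: "clock": time; "joint_positions": joint angles; "qvel": joint speeds; "joint_torque": joint torques, N m; "position": TCP position; "tool_rot": TCP orientation; "force": force on the tool from outside, world axes, zero at the start; "wrist_torque": the same for the moment, N m; "opening": opening from 0.0 (shut) to 1.0 (fully open); "finger_force": force on a finger pad.
Only numpy, scipy, OpenCV 4.12 (cv2) and the standard library are available. Lean on these libraries where they do the work, as an engineer would, in place of code of your own. Each camera call takes 0.05 s, during which the arm holds its last target. There are 200 camera calls.

## Task

Weigh the small white pail of soap: with a fingertip swing its folded wire handle upright so that it stands by itself, leaving the pail standing where it is. Then lift the pail by the red grip and hang the handle in the scale's two-pronged hook, letting the sprung hook sink smoothly under the weight until it carries all of it before you let go, so that it never jerks or bounces. Leave the pail hanging still and upright, and do not disturb anything else on the bench.

Things in the scene. Friction and masses are not known exactly. Their poses are not given: they have to be found in the camera images.
- pail: White open plastic pail holding blocks of soap (total weight unknown, under 0.9 kg). Height 100 mm, outer radius 50 mm at the foot, 60 mm at the rim. Origin: centre of its underside, z up. Lugs on its sides along its own y carry the wire handle (bail); the pivot axis runs along the pail's y, 88 mm above the underside, through the centre line.
- bail (a joint): Swing angle in rad of the steel wire bail about its pivot: 0 = upright, positive = folded towards the pail's own +x side (it starts folded there, at 1.0 to 1.2), limits +-1.25. A stiff pivot: it stays at whatever angle it is left; a fingertip swinging it by the grip needs under 1 N square to the bail; pushed level, a light pail can tip.
- bail_top (a point): Centre of the bail's red grip, a cylinder 16 mm in diameter and 50 mm long along the pail's y, 85 mm from the pivot axis (173 mm above the underside when upright). Either side of it bare wire, 5 mm thick, runs straight on to 55 mm from the centre, then bends down to the lugs, 68 mm from the centre line. Axes turn with the bail: y along the grip, z from pivot to grip.
- hook_seat (a point): Where the centre of the bail's grip lies when hung: midway between the two upturned prongs of the scale's blue hook carriage. About 290 mm above the bench unloaded; sinks with the hook. z up, y across the prongs (the grip must lie along it), x from prong tips to column. Prongs: 8 mm steel rods 40 mm to either side; gripper and grip fit between them, the bare wire lies on them.
- stand: The spring scale's fixed stand; origin under the column, on the bench, x away from the prong tips. Column 50 mm wide, 352 mm high, front face about 125 mm behind (+x of) the hook seat; the hook carriage's face is 104 mm behind it. The prong tips lie 26 mm in front of the seat and reach 21 mm above it; behind the seat the rods reach 7 mm above it. Base plate 12 mm thick.
- scale (a joint): How far the hook has sunk, in m: 0 with no load, stop at 0.09. A spring of about 120 N/m with little damping, so the hook sinks some tens of mm by the unknown weight; if the pail is let go before the hook carries just its weight, the hook jumps.
- tray: Wooden tray 150 x 240 x 30 mm with three bars of soap: bystander. Origin: centre of its underside.
- funnel: Orange funnel standing mouth down, 124 mm wide, 105 mm high: bystander. Origin: centre of its underside.
- bottle: Brown bottle, 66 mm in diameter, 170 mm high: bystander. Origin: centre of its underside.
- jug: Clear mug with a handle, 84 mm in diameter, 90 mm high: bystander. Origin: centre of its underside.
- spatula: Spatula lying on the bench in front of the robot: bystander. Origin: on its underside, near its middle.
Mind the look-alikes: they are no part of the job. Several things have the shape of the pail; the one meant has the colours described above.

How it is judged (in metres and radians):
On the way, in this order (a step that is already met when the one before it is completed fails the run):
1. the bail stands upright by itself (within 0.3 rad), untouched, the pail still standing within 40 mm of where it stood (value of joint bail between -0.3 and 0.3 rad and contact force between the fingers and pail below 0.1 N and distance of pail from where it was at the start of the episode below 0.04 m and angle between pail's own z axis and vertical below 0.1 rad), for 0.2 s.
2. the pail is lifted more than 30 mm off the bench (height (world z) of pail above 0.03 m), for 0.1 s.
At the end, for the whole second after the job is handed in: The bail lies in both prongs (grip centre within 18 mm of the hook seat horizontally, 22 mm in all), the hook has sunk by more than 12 mm under the weight, the pail hangs clear, upright within 0.2 rad and still (under 60 mm/s, the hook under 40 mm/s), and the robot has let go of it (horizontal distance between bail_top and hook_seat below 0.018 m and distance between bail_top and hook_seat below 0.022 m and value of joint scale above 0.012 m and linear speed of pail below 0.06 m/s and velocity of joint scale between -0.04 and 0.04 m/s and angle between pail's own z axis and vertical below 0.2 rad and contact force between the fingers and pail below 0.1 N and height (world z) of pail above 0.018 m); the robot touches nothing.
It fails at once if the hook jerks or bounces: it moves faster than 0.12 m/s (velocity of joint scale above 0.12 m/s or velocity of joint scale below -0.12 m/s).
It fails at once if the hook is pressed down to its stop (sunk more than 80 mm) (value of joint scale above 0.08 m).
It fails at once if the pail is tipped by more than 0.45 rad (angle between pail's own z axis and vertical above 0.45 rad).
It fails at once if a bystander is shifted by more than 30 mm (distance of any of tray, funnel, bottle, jug, spatula from where it was at the start of the episode above 0.03 m).
It also fails if it takes over 67 s, if anything falls off the work surface, if the arm or the gripper's body presses on something with over 40 N, if the wrist force passes 120 N, or if a joint passes its speed limit or range.

## Working session

There is one attempt and no reset: what is moved stays moved. The work goes in short steps, each a Python script; the robot and the scene stay as the last script left them, time stands still between calls to the robot, and variables do not carry over. Pictures are saved under pics/ and viewed, at most 11 in all, crops included, and the job is handed in when it is done.

```bash
mkdir -p pics; python3 - <<'E'
from workcell import env
import cv2,numpy as np
ims=[]
for n in ("scene","top"):
    f=env.grab_frame(n); ims.append(f["image"])
    print(n,f["fx"],f["fy"],f["cx"],f["cy"],f["position"],f["orientation"],[k for k in f])
    for t in ("pail","bail_top","stand","scale","hook_seat","tray","funnel","bottle","jug","spatula"):
        try: print(t,[(np.round(d["xyz"],3).tolist(),round(d["score"],2)) for d in env.search_frame(f,t)])
        except Exception as e: print(t,repr(e)[:80])
v=cv2.hconcat([ims[0],ims[1]]); cv2.imwrite("pics/a.png",cv2.resize(v,(800,300),interpolation=cv2.INTER_AREA))
cv2.imwrite("pics/scene.png",ims[0]);cv2.imwrite("pics/top.png",ims[1])
print(env.read_state()["clock"])
E
```

```text
scene 361.36207183096485 361.36207183096485 249.0297337602846 191.79411303754136 [ 1.38402227 -0.60993185  1.06472683] [50.01426891  1.14725079 53.78588066] ['image', 'fx', 'fy', 'cx', 'cy', 'position', 'orientation', 'shot']
pail [([0.439, -0.255, 0.076], 0.85), ([0.496, 0.161, 0.063], 0.7), ([0.339, 0.289, 0.074], 0.62)]
bail_top [([0.335, 0.283, 0.174], 0.67), ([0.563, 0.15, 0.119], 0.41), ([0.43, -0.223, 0.184], 0.38)]
stand [([0.684, -0.309, 0.013], 0.66)]
scale [([0.692, -0.263, 0.3], 0.91)]
hook_seat [([0.695, -0.263, 0.297], 0.94), ([0.781, 0.181, 0.016], 0.32)]
tray [([0.782, 0.182, 0.014], 0.7)]
funnel [([0.672, 0.45, 0.028], 0.87), ([0.684, -0.31, 0.016], 0.7)]
bottle [([0.418, -0.459, 0.094], 0.63)]
jug [([0.388, 0.434, 0.056], 0.57)]
spatula [([0.293, -0.048, 0.004], 0.81), ([0.494, 0.158, 0.064], 0.6)]
top 392.8766874276393 392.8766874276393 251.10076237222623 189.75062314149693 [3.22079382e-01 1.30833105e-03 1.50836508e+00] [  9.68129589  -0.24870154 -89.26545817] ['image', 'fx', 'fy', 'cx', 'cy', 'position', 'orientation', 'shot']
pail [([0.501, 0.164, 0.065], 0.92), ([0.338, 0.289, 0.06], 0.91), ([0.44, -0.232, 0.062], 0.69)]
bail_top [([0.334, 0.283, 0.178], 0.69), ([0.565, 0.155, 0.112], 0.67), ([0.287, -0.054, 0.002], 0.2)]
stand [([0.662, -0.289, 0.015], 0.88)]
scale [([0.679, -0.27, 0.298], 0.9)]
hook_seat [([0.672, -0.273, 0.3], 0.84)]
tray [([0.755, 0.194, 0.008], 0.63)]
funnel [([0.646, 0.451, 0.03], 0.9)]
bottle [([0.392, -0.443, 0.117], 0.75), ([0.674, -0.275, 0.297], 0.62)]
jug [([0.372, 0.462, 0.04], 0.6)]
spatula [([0.288, -0.052, -0.001], 0.86)]
1.1
```

View pics/scene.png

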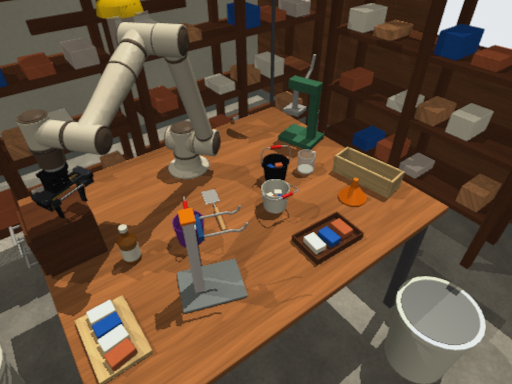

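View pics/top.png

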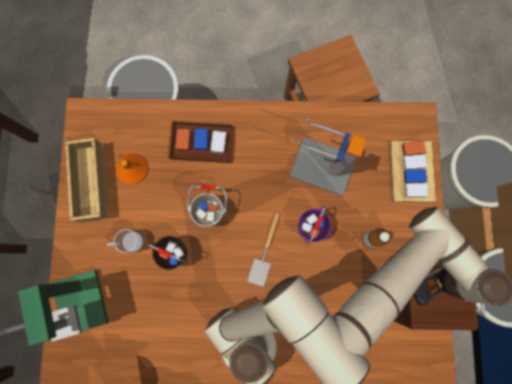

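The top view shows three pail shapes. White is at (207,208), black at (170,252) and purple at (315,225). The white one, with a red grip at (207,187) folded towards +x, fits the description. The hook prongs run from about (345,150) to (310,125). I'll enlarge both to confirm.

```bash
python3 - <<'E'
import cv2
a=cv2.imread("pics/top.png");b=cv2.imread("pics/scene.png")
c=lambda i,x,y,w,h:cv2.resize(i[y:y+h,x:x+w],(400,300),interpolation=cv2.INTER_CUBIC)
cv2.imwrite("pics/crop.png",cv2.vconcat([cv2.hconcat([c(a,167,170,80,60),c(b,235,160,80,60)]),cv2.hconcat([c(a,285,105,100,75),c(b,160,190,100,75)])]))
E
```

```text
(no output)
```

View pics/crop.png

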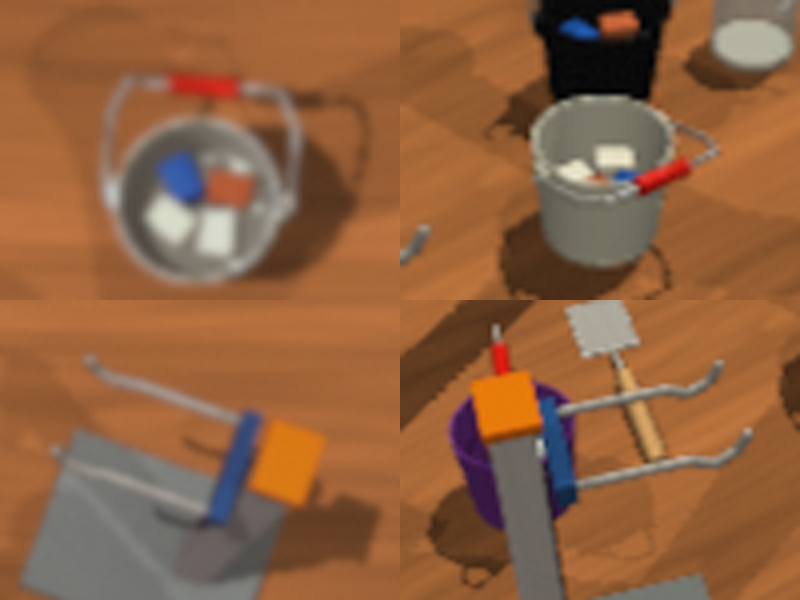

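The crop confirms the white pail with the red grip. The top-left panel shows the grip ends at about (172,83) and (238,88), which is px (201.4,186.6) and (214.6,187.6), and lugs at px (189,208) and (224,211). The prong tips are at top px (307.5,120) and (299,142.5). Next I'll compute the poses.

```bash
cat > h.py <<'E'
from workcell import env
import cv2,numpy as np
from scipy.spatial.transform import Rotation as Ro
def ray(f,px):
    R=Ro.from_euler('xyz',f["orientation"],degrees=True).as_matrix()
    d=R@np.array([(px[0]-f["cx"])/f["fx"],-(px[1]-f["cy"])/f["fy"],-1]); return np.array(f["position"]),d
def atz(f,px,z):
    p,d=ray(f,px); return p+d*(z-p[2])/d[2]
def tri(obs):
    A=np.zeros((3,3));b=np.zeros(3)
    for f,px in obs:
        p,d=ray(f,px);d=d/np.linalg.norm(d);P=np.eye(3)-np.outer(d,d);A+=P;b+=P@p
    return np.linalg.solve(A,b)
def proj(f,X):
    R=Ro.from_euler('xyz',f["orientation"],degrees=True).as_matrix()
    c=R.T@(np.array(X)-f["position"]); return np.array([f["cx"]-f["fx"]*c[0]/c[2],f["cy"]+f["fy"]*c[1]/c[2]])
def st():
    s=env.read_state(); print(round(s["clock"],2),np.round(s["position"],4),np.round(s["tool_rot"],1),"F",np.round(s["force"],2),"op",round(s["opening"],3),"ff",s["finger_force"]); return s
E
python3 - <<'E'
from h import *
S=dict(fx=361.362,fy=361.362,cx=249.03,cy=191.794,position=[1.38402227,-0.60993185,1.06472683],orientation=[50.01426891,1.14725079,53.78588066])
T=dict(fx=392.877,fy=392.877,cx=251.1,cy=189.75,position=[.322079382,.00130833,1.50836508],orientation=[9.68129589,-0.24870154,-89.26545817])
for n,a,b in (("grip1",(201.4,186.6),(272.5+0,194)),):
    pass
l1=atz(T,(189.4,208.4),.088);l2=atz(T,(223.8,211),.088);print("lugs",l1,l2,(l1+l2)/2, np.linalg.norm(l1-l2))
# grip in scene crop: ends (640,187),(688,168) local -> /5
gl=tri([(T,(201.4,186.6)),(S,(235+288/5,160+168/5))]);gr=tri([(T,(214.6,187.6)),(S,(235+240/5,160+187/5))])
print("grip",gl,gr,(gl+gr)/2)
for n,a,b in (("tipA",(307.5,120),(246.25,224.25)),("tipB",(299.25,142.5),(238.75,208)),("rootA",(345,133.75),(203.75,236.75)),("rootB",(337.5,157.5),(200,218))):
    print(n,tri([(T,a),(S,b)]))
E
```

```text
lugs [0.49263132 0.22166625 0.088     ] [0.48479761 0.09641657 0.088     ] [0.48871446 0.15904141 0.088     ] 0.12549442063054952
grip [0.57087519 0.17953944 0.10996181] [0.56733381 0.13144381 0.11249865] [0.5691045  0.15549163 0.11123023]
tipA [ 0.75749398 -0.17987638  0.30238785]
tipB [ 0.68280606 -0.15393514  0.29896384]
rootA [ 0.71619503 -0.30212648  0.29267145]
rootB [ 0.6388643  -0.27342764  0.29160319]
```

```bash
cat >> h.py <<'E'
P=np.array([.4887,.159,0]); PY=-3.3          # pail pose estimate
def pl(x,y,z): 
    a=np.radians(PY);return (P+[x*np.cos(a)-y*np.sin(a),x*np.sin(a)+y*np.cos(a),z]).tolist()
T35=np.radians(35); D=np.array([-np.sin(T35),-np.cos(T35)]); N=np.array([-np.cos(T35),np.sin(T35)])
def push(th,back=0.):                        # TCP with finger resting under grip at bail angle th
    g=np.array([.085*np.sin(th),.088+.085*np.cos(th)]); q=g-(.019+back)*N+.012*D; return pl(q[0],0,q[1])
SEAT=np.array([.711,-.191,.290]); HX=np.array([-.332,-.943,0])
E
python3 - <<'E'
from h import *
for o in ([180,35,PY],[180,-35,180+PY]):
    for p in (push(1.2,.04),push(1.1),push(.6),push(0)):
        q=env.inverse_kinematics(p,o); print(np.round(p,3),o,None if q is None else np.round(q,0))
for p,y in ((pl(0,0,.16),86.7),(pl(0,0,.16),-93.3),((SEAT-.14*HX+[0,0,.03]).tolist(),160.8),((SEAT-.14*HX+[0,0,.03]).tolist(),-19.2),(SEAT.tolist(),160.8),(SEAT.tolist(),-19.2)):
    q=env.inverse_kinematics(p,[180,0,y]);print(y,None if q is None else np.round(q,0))
E
```

```text
[0.609 0.152 0.075] [180, 35, -3.3] [ 21.  48.  22. -14. -97.  68.]
[0.573 0.154 0.106] [180, 35, -3.3] [ 23.  43.  17. -15. -96.  67.]
[0.545 0.156 0.137] [180, 35, -3.3] [ 24.  39.  14. -15. -97.  66.]
[0.497 0.159 0.152] [180, 35, -3.3] [ 25.  34.   7. -16. -95.  64.]
[0.609 0.152 0.075] [180, -35, 176.7] [  21.   48.   22.  -14.  -97. -112.]
[0.573 0.154 0.106] [180, -35, 176.7] [  23.   43.   17.  -15.  -96. -113.]
[0.545 0.156 0.137] [180, -35, 176.7] [  24.   39.   14.  -15.  -97. -114.]
[0.497 0.159 0.152] [180, -35, 176.7] [  25.   34.    7.  -16.  -95. -116.]
86.7 [ 36.  15. -20.   0. -55. 141.]
-93.3 [ 36.  15. -20.   0. -55. -39.]
160.8 [   8.   35.   35.   -0.  -90. -117.]
-19.2 [  8.  35.  35.   0. -90.  63.]
160.8 [  -3.   32.   26.   -0.  -84. -107.]
-19.2 [ -3.  32.  26.   0. -84.  73.]
```

```bash
python3 - <<'E'
from h import *
o=[180,35,PY]
env.gripper_to(0.0)
env.move_straight([.26,-.568,.36],rate=.4)
env.goto([.62,.15,.32],o)
a=push(1.2,.045)
env.move_straight([a[0]+.03,a[1],.2],rate=.3)
env.move_straight(a,rate=.2); s=st()
f=env.grab_frame("wrist"); g=env.grab_frame("scene")
cv2.imwrite("pics/b.png",cv2.resize(cv2.hconcat([cv2.resize(f["image"],(400,300)),cv2.resize(g["image"][120:270,200:400],(400,300))]),(800,300)))
print([(np.round(d["xyz"],3),round(d["score"],2)) for d in env.search_frame(f,"bail_top")+env.search_frame(g,"bail_top")])
E
```

```text
7.33 [0.6148 0.1521 0.0747] [-179.9   34.7   -3.2] F [0.87 0.41 1.48] op 0.007 ff 0.0
[(array([0.577, 0.151, 0.115]), 0.48), (array([0.564, 0.15 , 0.117]), 0.65), (array([0.336, 0.286, 0.172]), 0.64)]
```

View pics/b.png

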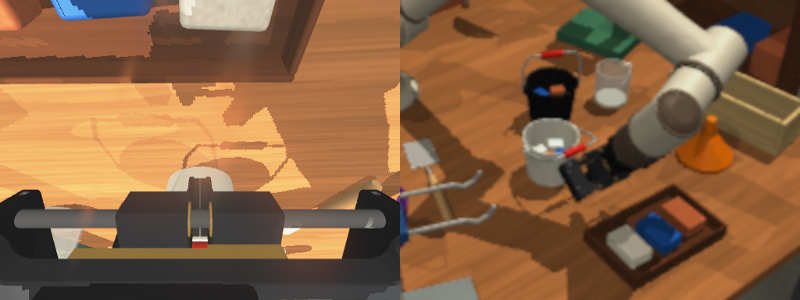

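The fingertips line up with the red grip, at (200,243) in the left panel. The hand is just outside and below the grip and clear of the tray. Next is the arc push.

```bash
python3 - <<'E'
from h import *
env.dwell(.2); st()
for i,th in enumerate((1.2,1.05,.9,.75,.6,.45,.3,.15,.03)):
    r=env.move_straight(push(th,.002 if i==0 else 0),rate=.06,force_limit=6); s=env.read_state(); print(th,r,np.round(s["force"],2),np.round(s["position"],3))
    if r: break
g=env.grab_frame("scene");t=env.grab_frame("top")
cv2.imwrite("pics/c.png",cv2.hconcat([cv2.resize(g["image"][130:250,220:380],(400,300)),cv2.resize(t["image"][150:240,150:270],(400,300))]))
for f in (g,t): print([(np.round(d["xyz"],3),round(d["score"],2)) for n in ("bail_top","pail") for d in env.search_frame(f,n)])
st()
E
```

```text
7.72 [0.6135 0.1518 0.0726] [-180.    35.    -3.3] F [ 0.32 -0.2  -0.88] op 0.004 ff 0.0
1.2 False [ 1.48  0.26 -0.05] [0.579 0.154 0.097]
1.05 False [-0.38  0.4   0.33] [0.571 0.154 0.11 ]
0.9 False [-0.18 -0.5  -0.37] [0.564 0.155 0.121]
0.75 False [-0.01  0.02  0.78] [0.555 0.155 0.13 ]
0.6 False [0.09 0.72 0.02] [0.545 0.156 0.138]
0.45 False [-0.15 -0.28 -0.6 ] [0.534 0.156 0.144]
0.3 False [-0.36 -0.18 -0.16] [0.522 0.157 0.149]
0.15 False [0.11 0.27 0.19] [0.51  0.158 0.152]
0.03 False [-0.28  0.89  0.74] [0.5   0.158 0.152]
[(array([ 0.428, -0.224,  0.182]), 0.35), (array([0.498, 0.148, 0.063]), 0.81), (array([0.306, 0.301, 0.087]), 0.77), (array([ 0.439, -0.256,  0.07 ]), 0.56), (array([ 0.418, -0.459,  0.097]), 0.56)]
[(array([0.492, 0.158, 0.176]), 0.6), (array([ 0.435, -0.231,  0.174]), 0.41), (array([0.49 , 0.161, 0.06 ]), 0.86), (array([ 0.442, -0.232,  0.061]), 0.8), (array([0.332, 0.335, 0.089]), 0.59), (array([0.49 , 0.157, 0.183]), 0.32)]
11.75 [0.5    0.1583 0.1522] [180.   35.   -3.3] F [ 0.94  0.27 -0.03] op 0.006 ff 0.0
```

View pics/c.png

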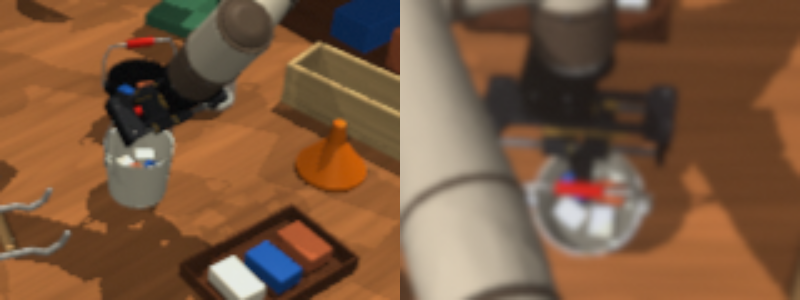

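The push worked: the bail is upright and the network puts the grip at (0.492,0.158,0.176). The pail has not moved. I'll back off and re-measure for the grasp.

```bash
python3 - <<'E'
from h import *
env.move_straight(push(.03,.05),rate=.15)
b=push(.03,.05); env.move_straight([b[0]+.1,b[1],.33],rate=.4)
env.gripper_to(.5)
env.dwell(.1)
g=env.grab_frame("scene");t=env.grab_frame("top")
# red grip triangulated from colour
for d in range(1):
    C=[]
    for f,X in ((g,(.49,.158,.173)),(t,(.49,.158,.173))):
        u,v=proj(f,X).astype(int); im=f["image"].astype(int); m=np.zeros(im.shape[:2],np.uint8)
        w=slice(v-14,v+14),slice(u-18,u+18); r=im[w]; m[w]=((r[...,2]>130)&(r[...,1]<70)&(r[...,0]<70))
        n,l,s,c=cv2.connectedComponentsWithStats(m); k=1+np.argmax(s[1:,4]); ys,xs=np.where(l==k)
        dd=np.linalg.eigh(np.cov(np.c_[xs,ys].T))[1][:,1]; C.append((f,c[k])); print((u,v),c[k],s[k,4],dd)
    e1=atz(t,C[1][1]-10*dd,.173);e2=atz(t,C[1][1]+10*dd,.173);print("axis",np.degrees(np.arctan2(*(e1-e2)[[1,0]])))
    print("grip",tri(C))
for f in (g,t): print([(np.round(d["xyz"],3),round(d["score"],2)) for n in ("bail_top","pail") for d in env.search_frame(f,n)])
cv2.imwrite("pics/d.png",cv2.hconcat([cv2.resize(g["image"][130:250,220:380],(400,300)),cv2.resize(t["image"][150:240,150:270],(400,300))]))
st()
E
```

```text
(np.int64(275), np.int64(173)) [276.125 173.   ] 32 [-0.94039033  0.34009709]
(np.int64(204), np.int64(206)) [206.21875 206.9375 ] 32 [-0.99998856  0.00478325]
axis -88.95802282064008
grip [0.48995013 0.15409136 0.17791198]
[(array([0.49 , 0.155, 0.176]), 0.54), (array([ 0.428, -0.226,  0.178]), 0.42), (array([ 0.439, -0.254,  0.076]), 0.91), (array([0.492, 0.161, 0.067]), 0.78), (array([0.332, 0.294, 0.077]), 0.72)]
[(array([0.491, 0.141, 0.175]), 0.57), (array([ 0.434, -0.23 ,  0.174]), 0.56), (array([0.515, 0.141, 0.059]), 0.97), (array([ 0.441, -0.23 ,  0.06 ]), 0.77), (array([0.491, 0.142, 0.182]), 0.38)]
14.56 [0.6408 0.156  0.33  ] [180.   35.   -3.3] F [-0.15 -0.53  0.57] op 0.502 ff 0.0
```

View pics/d.png

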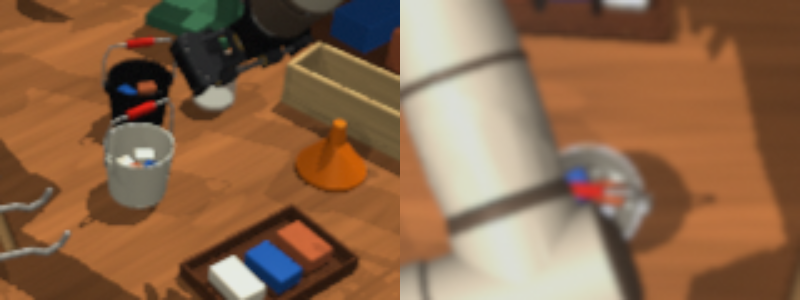

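The bail stands alone near upright in both panels, with the scene grip at px (276,173). Now I'll grasp, correcting first with the wrist camera.

```bash
python3 - <<'E'
from h import *
o=[180,0,-93.3]
env.goto([.49,.1585,.27],o); env.dwell(.1)
f=env.grab_frame("wrist"); im=f["image"].astype(int)
m=((im[...,2]>110)&(im[...,1]<70)&(im[...,0]<70)).astype(np.uint8)
u,v=proj(f,(.49,.1585,.173)); print("expected px",u,v)
n,l,s,c=cv2.connectedComponentsWithStats(m)
for k in range(1,n):
    if s[k,4]>60:
        ys,xs=np.where(l==k); dd=np.linalg.eigh(np.cov(np.c_[xs,ys].T))[1][:,1]
        e=atz(f,c[k]-20*dd,.173)-atz(f,c[k]+20*dd,.173)
        print(s[k],atz(f,c[k],.173),np.degrees(np.arctan2(e[1],e[0])))
cv2.imwrite("pics/e.png",f["image"]); st()
E
```

```text
expected px 257.28141238935666 195.2663080943065
16.22 [0.4906 0.1587 0.2698] [180.   -0.  -93.3] F [0.18 0.59 0.37] op 0.501 ff 0.0
```

View pics/e.png

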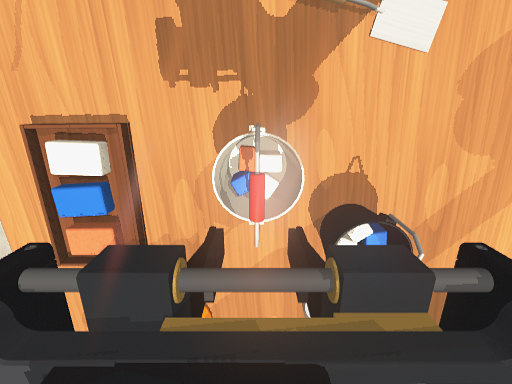

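The red grip is centred at (257,197), against an expected (257,195). It lies between the fingers, so I'll grasp and lift.

```bash
cat >> h.py <<'E'
def favg(n=10,dt=.04):
    F=[]
    for _ in range(n): env.dwell(dt); F.append(env.read_state()["force"])
    return np.mean(F,0)
E
python3 - <<'E'
from h import *
b=favg(); print("base",b)
p=np.array([.490,.158,.154])
print(env.move_straight(p.tolist(),rate=.1,force_limit=8))
env.gripper_to(0,grasp_force=25); st()
env.move_straight((p+[0,0,.055]).tolist(),rate=.06); env.dwell(.2)
print("lifted",favg()-b); st()
env.move_straight((p+[0,0,.155]).tolist(),rate=.15)
q=(SEAT-.15*HX); q[2]=.325-.019+.01
env.move_straight([*q[:2],.34],[180,0,-19.2],rate=.15)
env.dwell(.2)
w=env.grab_frame("wrist");g=env.grab_frame("scene")
print(favg()-b); st()
cv2.imwrite("pics/f.png",cv2.hconcat([cv2.resize(w["image"],(400,300)),cv2.resize(g["image"][120:270,150:350],(400,300))]))
cv2.imwrite("pics/fs.png",g["image"]);cv2.imwrite("pics/fw.png",w["image"])
import pickle;pickle.dump((w,g),open("f.pkl","wb"))
E
```

```text
base [-0.01617431 -0.044005   -0.24243124]
False
18.55 [0.49   0.158  0.1541] [-180.     0.   -93.3] F [-0.06 -0.45  0.87] op 0.176 ff 24.994790187338367
lifted [-0.1384081  -0.01145107 -3.67650859]
20.23 [0.49  0.158 0.209] [180.    0.  -93.3] F [-0.12  0.53 -3.79] op 0.173 ff 24.998140526586212
[-0.03342812  0.0147293  -3.67028952]
24.2 [ 0.7608 -0.0496  0.34  ] [-180.     0.   -19.2] F [-0.46  0.38 -4.52] op 0.174 ff 24.998073087190278
```

View pics/f.png

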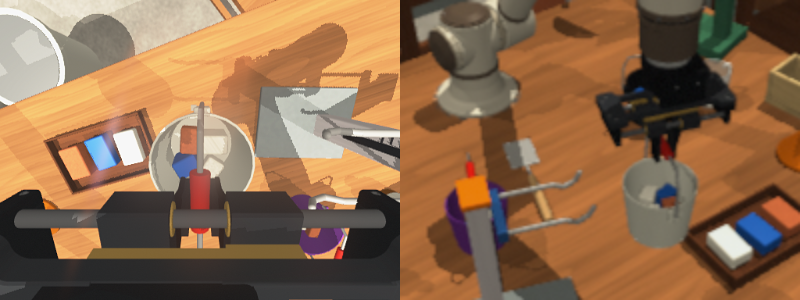

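The pail is lifted by its red grip and weighs about 3.67 N, so I expect about 31 mm of sink. The prongs show at the right of the wrist view, with tips near (318,115). One enlarged crop will refine the seat.

```bash
python3 - <<'E'
import cv2
w=cv2.imread("pics/fw.png")[100:250,362:512]; cv2.imwrite("pics/g.png",cv2.resize(w,(600,600),interpolation=cv2.INTER_CUBIC))
from h import *; import pickle
f,g=pickle.load(open("f.pkl","rb"))
t=SEAT-.026*HX; y=np.array([.943,-.332,0])
for s in (1,-1):
    for X in (t+s*.04*y+[0,0,.017],SEAT+s*.04*y-[0,0,.0065]): print(np.round(X,3),"wrist crop px",(proj(f,X)-[362,100])*4,"scene",proj(g,X))
E
```

```text
[ 0.757 -0.18   0.307] wrist crop px [242.26072137 295.8393028 ] scene [246.32725011 223.08865327]
[ 0.749 -0.204  0.284] wrist crop px [299.10788638 270.44265141] scene [238.17702545 230.5847578 ]
[ 0.682 -0.153  0.307] wrist crop px [167.56382018 665.25261774] scene [239.05778897 205.80952511]
[ 0.673 -0.178  0.284] wrist crop px [225.53358906 608.8366884 ] scene [231.39154756 213.06385291]
```

View pics/g.png

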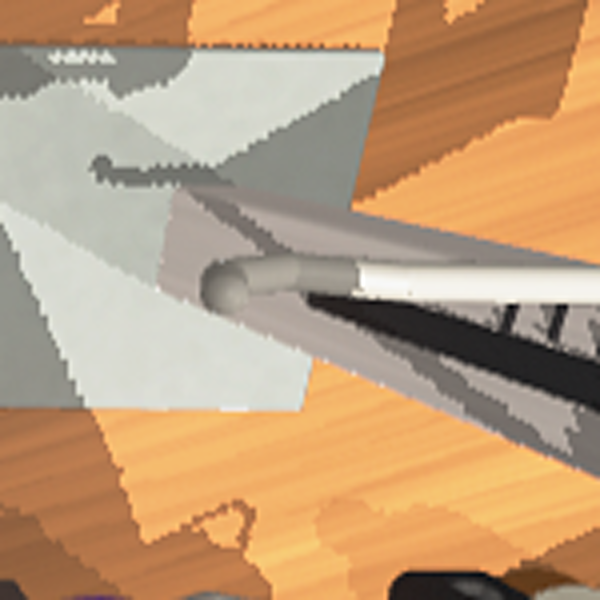

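The near prong tip is at crop px (225,290), predicted (242,296), so I'll shift the seat about 3 mm towards the front. The tip height and lateral position fit. Moving in above the tips and lowering slowly.

```bash
python3 - <<'E'
from h import *
b=np.array([-.016,-.044,-.242]); S=SEAT-.003*HX
y=np.array([.943,-.332,0])
q=S-.15*HX; env.move_straight([q[0],q[1],.314],rate=.08)
print(env.move_straight([S[0],S[1],.314],rate=.07,force_limit=5)); env.dwell(.1)
f=favg(8)-b; print("above",f)
if np.linalg.norm(f[:2])<1.5:
    for z in (.285,.275,.268,.261,.254):
        env.move_straight([S[0],S[1],z],rate=.03); f=favg(8,.03)-b; print(z,"Fz %.2f Fhx %.2f Fhy %.2f"%(f[2],f@HX,f@y))
        if f[2]>-.5: break
g=env.grab_frame("scene"); w=env.grab_frame("wrist"); st()
cv2.imwrite("pics/h1.png",g["image"]);cv2.imwrite("pics/h2.png",w["image"])
E
```

```text
False
above [-0.15417347  0.25556501 -3.58767156]
0.285 Fz -3.69 Fhx -0.14 Fhy -0.33
0.275 Fz -3.52 Fhx 0.02 Fhy 0.05
0.268 Fz -3.25 Fhx -0.14 Fhy -0.47
0.261 Fz -2.04 Fhx 0.71 Fhy 0.25
0.254 Fz -1.38 Fhx 0.75 Fhy 0.79
31.58 [ 0.7121 -0.1883  0.2542] [180.   -0.  -19.2] F [ 0.98 -1.51 -2.09] op 0.173 ff 25.0019837806758
```

```bash
python3 - <<'E'
from h import *
b=np.array([-.016,-.044,-.242]); y=np.array([.943,-.332,0])
for z,d in ((.251,-.001),(.247,.001),(.243,.001)):
    S=SEAT+d*HX
    env.move_straight([S[0],S[1],z],rate=.02); env.dwell(.1); f=favg(12,.03)-b; print(z,"Fz %.2f Fhx %.2f Fhy %.2f"%(f[2],f@HX,f@y))
    if f[2]>-.25: break
g=env.grab_frame("scene"); t=env.grab_frame("top"); w=env.grab_frame("wrist"); st()
for f in (g,t): print([(np.round(d["xyz"],3),round(d["score"],2)) for n in ("bail_top","scale") for d in env.search_frame(f,n)])
c=cv2.resize(g["image"][165:315,150:310],(426,400)); cv2.imwrite("pics/i.png",cv2.hconcat([c,cv2.resize(w["image"][80:384,:],(374,400))]))
E
```

```text
0.251 Fz -1.16 Fhx -2.38 Fhy 0.79
0.247 Fz -0.67 Fhx -5.09 Fhy 0.27
0.243 Fz -0.27 Fhx -4.81 Fhy 0.31
34.29 [ 0.7111 -0.1911  0.2432] [-179.9   -0.   -19.2] F [ 2.02  4.22 -0.1 ] op 0.175 ff 25.01654553183471
[(array([ 0.428, -0.225,  0.182]), 0.55), (array([ 0.73 , -0.199,  0.266]), 0.49), (array([0.781, 0.183, 0.016]), 0.43), (array([ 0.711, -0.282,  0.27 ]), 0.61)]
[(array([0.338, 0.292, 0.181]), 0.63), (array([0.374, 0.459, 0.036]), 0.61), (array([ 0.685, -0.178,  0.26 ]), 0.57), (array([0.37 , 0.459, 0.039]), 0.56), (array([ 0.664, -0.271,  0.275]), 0.53)]
```

View pics/i.png

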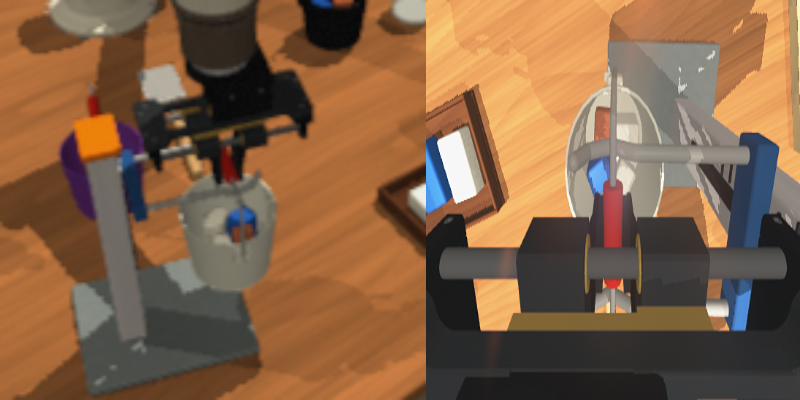

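The wire lies in both prongs, with the near bend at (590,155). Most of the weight has transferred. The lateral force shows the valley is about 3 mm nearer the front, so I'll go back there, zero Fz, then release and withdraw.

```bash
python3 - <<'E'
from h import *
b=np.array([-.016,-.044,-.242]); y=np.array([.943,-.332,0])
d,z=-.0026,.243
for i in range(5):
    S=SEAT+d*HX
    env.move_straight([S[0],S[1],z],rate=.02); env.dwell(.1); f=favg(25,.03)-b; fx=f@HX; print("%.4f %.4f"%(z,d),"Fz %.2f Fhx %.2f Fhy %.2f"%(f[2],fx,f@y))
    if abs(f[2])<.15 and abs(fx)<.6: break
    z+=np.clip(f[2]/130,-.003,.003); d+=np.clip(fx/1600,-.001,.001)
st()
E
```

```text
0.2430 -0.0026 Fz 0.03 Fhx 3.71 Fhy -0.37
0.2432 -0.0016 Fz -0.31 Fhx 2.05 Fhy -1.26
0.2408 -0.0006 Fz 0.07 Fhx -4.59 Fhy -1.26
0.2414 -0.0016 Fz 0.18 Fhx -2.10 Fhy -0.64
0.2428 -0.0026 Fz -0.32 Fhx 4.44 Fhy 0.02
40.52 [ 0.7116 -0.1891  0.2428] [180.    0.  -19.2] F [-1.04 -4.79 -0.57] op 0.173 ff 25.01229899993632
```

```bash
python3 - <<'E'
from h import *
b=np.array([-.016,-.044,-.242]); y=np.array([.943,-.332,0])
S=SEAT-.0019*HX
env.move_straight([S[0],S[1],.2419],rate=.02); env.dwell(.1); f=favg(20,.03)-b; print("Fz %.2f Fhx %.2f Fhy %.2f"%(f[2],f@HX,f@y))
if abs(f[2])<.45:
    env.gripper_to(0,grasp_force=3); env.dwell(.2); f=favg(10,.03)-b; print("soft: Fz %.2f Fhx %.2f Fhy %.2f"%(f[2],f@HX,f@y))
    env.gripper_to(.45); env.dwell(.4); f=favg(10,.03)-b; print("open:",f); st()
    w=env.grab_frame("wrist"); cv2.imwrite("pics/j.png",w["image"])
E
```

```text
Fz -0.28 Fhx 3.92 Fhy 0.14
soft: Fz -0.27 Fhx 3.28 Fhy -0.32
open: [-0.21552499 -0.09338392  0.02622434]
43.74 [ 0.7116 -0.1892  0.2419] [-180.    -0.   -19.2] F [ 0.35 -0.62 -0.34] op 0.451 ff 0.0
```

Released, and the force on the hand is zero. I'll withdraw straight up, slowly with a contact guard, and check from afar.

```bash
python3 - <<'E'
from h import *
S=SEAT-.0019*HX
r=env.move_straight([S[0],S[1],.30],rate=.06,force_limit=4); print(r)
if not r:
    env.move_straight([S[0],S[1],.42],rate=.15)
    env.move_straight([.6,.05,.45],rate=.3); env.dwell(.3)
    P0=None
    for i in range(2):
        g=env.grab_frame("scene");t=env.grab_frame("top")
        for f in (g,t): print([(np.round(d["xyz"],3),round(d["score"],2)) for n in ("bail_top","scale") for d in env.search_frame(f,n)])
        if i==0: g0=g["image"].astype(int)
    print("motion diff",np.abs(g["image"].astype(int)-g0)[180:300,180:300].max())
    cv2.imwrite("pics/k.png",cv2.hconcat([cv2.resize(g["image"][165:315,150:310],(400,375)),cv2.resize(t["image"][90:240,270:430],(400,375))]))
st()
E
```

```text
False
[(array([ 0.721, -0.188,  0.262]), 0.51), (array([0.335, 0.284, 0.174]), 0.46), (array([ 0.687, -0.268,  0.267]), 0.58)]
[(array([ 0.707, -0.186,  0.259]), 0.7), (array([ 0.438, -0.232,  0.177]), 0.65), (array([ 0.677, -0.273,  0.266]), 0.65)]
[(array([ 0.719, -0.191,  0.26 ]), 0.45), (array([ 0.428, -0.223,  0.183]), 0.39), (array([ 0.689, -0.269,  0.268]), 0.69)]
[(array([ 0.44 , -0.233,  0.174]), 0.56), (array([ 0.709, -0.188,  0.256]), 0.54), (array([ 0.681, -0.27 ,  0.267]), 0.67), (array([0.705, 0.199, 0.004]), 0.3)]
motion diff 47
47.79 [0.6  0.05 0.45] [-180.    -0.   -19.2] F [-0.21  0.72  0.07] op 0.451 ff 0.0
```

View pics/k.png

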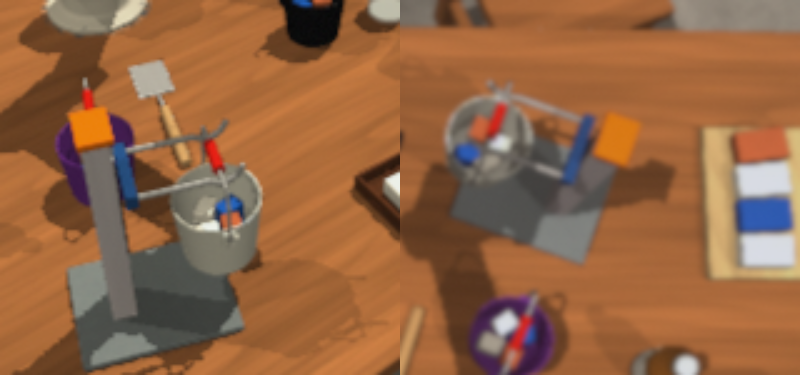

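The pail hangs in both prongs and upright, with its grip at about (0.71,-0.188,0.26), near the seat. I'll let any swing die out, confirm it is still, and hand in.

```bash
python3 - <<'E'
from h import *
env.dwell(5)
I=[]
for i in range(4): I.append(env.grab_frame("scene")["image"].astype(int)); env.dwell(.15)
for i in range(1,4):
    d=np.abs(I[i]-I[0]).max(2); print((d[180:300,180:300]>25).sum(),(d[0:100,400:]>25).sum(), cv2.phaseCorrelate(I[0][230:280,215:260].mean(2),I[i][230:280,215:260].mean(2)))
st(); env.close_job()
E
```

```text
0 0 ((0.4812141131909691, 0.002956629248632936), 0.9996072492347612)
0 0 ((0.4755081387474114, -0.0021689435261933454), 0.9925490520179766)
0 0 ((0.48898168700440436, 0.025418592398924744), 0.9950227992568812)
53.59 [0.6  0.05 0.45] [180.    0.  -19.2] F [-0.19 -0.11 -0.63] op 0.453 ff 0.0
the job is handed in; nothing more can be done
```

The job is handed in at 53.6 s: the white pail of soap (about 3.7 N) hangs upright in both prongs, and no motion showed in the last pictures; the verdict itself was not shown to me.

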